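# Throw the interlocked clamp levers of the spring jig

## Robot

A 7-joint arm with a two-finger parallel gripper is mounted at the origin on the work surface. World frame = base frame: x ahead of the robot, y to its left, z up, the work surface at z = 0. Lengths are in m, angles in rad, forces in N, time in s.
With the tool pointing down it reaches from about 0.425 to 0.925 m from the base axis. Payload 6.8 kg.
Tool frame: the origin (TCP) lies at the very end of the fingers, on their centre line; the grasp point (between the pads) lies 19 mm behind it; z points along the fingers, y is the line along which they close (so a half turn about z gives the same grasp; the last joint's range is limited). The gripper opens to 85 mm and grips with 20 to 120 N. Pads are 22 mm wide; open, the fingers measure 114 mm over their backs; the gripper's body (76 mm by 85 mm) begins 54 mm behind the grasp point. The pads swing forward as they close: fully open they stand 13 mm farther back than shut.
Start: joints at [-1.412, 0.477, 0.022, 1.555, -0.011, 1.109, -0.083], TCP at [0.178, 0.651, 0.231] pointing down, gripper open.
Joint ranges: [-2.96, 2.96], [-0.34, 2.1], [-1.41, 1.46], [0.24, 2.44], [-1.37, 4.51], [0.17, 1.92], [-2.96, 2.96]. Speed limits (rad/s): [2.39, 2.39, 3.14, 3.14, 3.14, 3.14, 3.14].

## Interface

Orientations are given as a unit quaternion [w, x, y, z].
In Python, from station import bot gives the robot as it stands. The module is installed in compiled form; this text tells all that it offers.
- The arm moves only by the shell command python3 -m jog 'ROWS' [OPENING] [FORCE]. ROWS is JSON, a list of rows, each a list of 4 numbers: the shift along the tool's x, y, z in cm, then the turn about the tool's z in rad. In form: [[x, y, z, spin], ...]. A call has 1 to 20 rows; each row is the pose to reach, as a shift and turn from the pose commanded when the call began, along the tool's axes at that moment; what a row does not reach only later rows make up. A row lasts 1/12 s, in which the tool goes at most 41.7 mm and 7.16 degrees, less where a joint would pass 70% of its speed; a pose out of reach is approached as far as the arm can. A call with a gripper value outside its range is refused whole. OPENING is the closure, from -1 (fully open) to 1 (shut), set as the call begins (- or left out, the last holds). The fingers move at their own pace and stop on an object; FORCE is the grip in N (left out, the last holds). Time passes only in rows, so rows that repeat a pose let the fingers close. It gives the time, the measured TCP pose, the force, the opening and the grip force at its end, in the units of the state.
- bot.get_obs(): the state, without advancing time (a new reading comes with each control period).
- bot.read_camera(name): name is "side" or "top" or "wrist"; returns a dict with "pixels" (480x640x3 uint8, red, green, blue), "depth" (480x640 float32, m along the optical axis (not along the pixel's ray), 0 where there is no reading), "fovy" (degrees; the focal length in pixels is half the picture's height over the tangent of half this angle, whatever the lens; pixels are square), "cx", "cy" (the principal point, pixels), "distortion" ([k1, k2, p1, p2, k3] as OpenCV has them; the pictures are not rectified), "pose" (4x4, takes a point from camera to world coordinates). Camera axes: x right, y down, z forward; pixel columns grow to the right and rows downward; lengths in m; the calibration is good to about 2 mm. A picture is of the moment at which its call begins.
- bot.hand_in(): hands the job in; it is judged then, once.
The state is a dict: "t": time; "q": joint angles; "joint_vel": joint speeds; "joint_torque": joint torques, N m; "eef_pos": TCP position; "tool_rot": TCP orientation; "contact_force": force on the tool from outside, world axes, zero at the start; "torque": the same for the moment, N m; "gripper_width": opening from 0.0 (shut) to 1.0 (fully open); "grasp_force": force on a finger pad.
Only numpy, scipy, OpenCV 4.12 (cv2) and the standard library are available. Lean on these libraries where they do the work, as an engineer would, in place of code of your own. Each camera call takes 0.05 s, during which the arm holds its last target. There are 200 camera calls.

## Task

Release the row of coil springs from the clamp bank: throw all three red-handled levers fully over, away from the robot, and leave them there. A hidden interlock lets them go only one after another, in an order that differs every time and cannot be seen, so feel which lever is free; push rather than squeeze, and never load a lever with more than 25 N in all, least of all a blocked one. Leave everything else on the bench where it stands.

Things in the scene. Friction and masses are not known exactly. Their poses are not given: they have to be found in the camera images.
- bank: Clamp bank, fixed to the bench: steel base plate, green housing 130 (x) x 360 (y) x 90 mm high with three levers through its top; behind it (+x) three springs under yellow clamp feet, all below 140 mm. Origin on the bench under the middle lever's pivot; x points the way levers are thrown (away from the robot), y to the left lever, z up. Pivots at 60 mm height, y = +100, 0, -100 mm.
- lever_left (a joint): left lever angle, rad: 0 = clamped, leaning 0.40 towards the robot; 0.80 = fully over, leaning 0.40 away, on its end stop. A free lever takes 3 to 6 N pushed slowly (a brisk touch reads more) and stays where left. One blocked by the hidden interlock gives at most about 0.15 rad, then is hard against its bolt; it comes free once the lever before it in the order is past about 0.7.
- lever_middle (a joint): middle lever angle, rad: 0 = clamped, leaning 0.40 towards the robot; 0.80 = fully over, leaning 0.40 away, on its end stop. A free lever takes 3 to 6 N pushed slowly (a brisk touch reads more) and stays where left. One blocked by the hidden interlock gives at most about 0.15 rad, then is hard against its bolt; it comes free once the lever before it in the order is past about 0.7.
- lever_right (a joint): right lever angle, rad: 0 = clamped, leaning 0.40 towards the robot; 0.80 = fully over, leaning 0.40 away, on its end stop. A free lever takes 3 to 6 N pushed slowly (a brisk touch reads more) and stays where left. One blocked by the hidden interlock gives at most about 0.15 rad, then is hard against its bolt; it comes free once the lever before it in the order is past about 0.7.
- handle_left: Red T-handle of the left lever (+y): round bar 20 mm thick, 50 mm long along the bank's y, on a 12 mm steel shaft. Origin at the bar middle, 140 mm from the pivot (189 mm above the bench at both ends of the throw, 200 mm upright; it travels 109 mm along the bank's x); z outwards along the shaft. Push it with closed fingers: a squeeze counts twice in its load (once per finger).
- handle_middle: Red T-handle of the middle lever (centre): round bar 20 mm thick, 50 mm long along the bank's y, on a 12 mm steel shaft. Origin at the bar middle, 140 mm from the pivot (189 mm above the bench at both ends of the throw, 200 mm upright; it travels 109 mm along the bank's x); z outwards along the shaft. Push it with closed fingers: a squeeze counts twice in its load (once per finger).
- handle_right: Red T-handle of the right lever (-y): round bar 20 mm thick, 50 mm long along the bank's y, on a 12 mm steel shaft. Origin at the bar middle, 140 mm from the pivot (189 mm above the bench at both ends of the throw, 200 mm upright; it travels 109 mm along the bank's x); z outwards along the shaft. Push it with closed fingers: a squeeze counts twice in its load (once per finger).
- coil_a: Bystander: loose steel coil spring, 60 mm across, 55 mm high, standing on the bank's base plate beyond its left clamp. Origin at its underside centre.
- coil_b: Bystander: loose steel coil spring, 60 mm across, 55 mm high, on the bench between robot and bank. Origin at its underside centre.
- clip_tin: Bystander: blue tin, 60 mm across, 65 mm high, on the bench between robot and bank. Origin at its underside centre.
- screwdriver: Bystander: screwdriver lying on the bench to the right. Origin at its underside (middle of the tool).
- tape_roll: Bystander: yellow roll of tape, 90 mm across, 30 mm high, lying flat to the left. Origin at its underside centre.
- mug: Bystander: blue mug, 76 mm across, 85 mm high. Origin at its underside centre.
- wire_spool: Bystander: copper-coloured wire spool, 90 mm across, 50 mm high. Origin at its underside centre.

How it is judged:
By the outcome, as a careful person would: the job done as asked, in the order asked, and still so for the second after the job is handed in, with the robot touching nothing.
It also fails if it takes over 61 s, if anything falls off the work surface, if the arm or the gripper's body presses on something with over 40 N, if the wrist force passes 120 N, or if a joint passes its speed limit or range.

## Working session

There is one attempt and no reset: what is moved stays moved. The work goes in short steps, Python scripts to look and compute and a shell command to move; the robot and the scene stay as the last step left them, time stands still between calls to the robot, and variables do not carry over. Pictures are saved under pics/ and viewed, at most 10 in all, crops included, and the job is handed in when it is done.

```bash
mkdir -p pics
python3 - <<'E'
from station import bot
import cv2,numpy as np
o=bot.get_obs();print({k:np.round(v,3) for k,v in o.items()})
for n in("top","side"):
    c=bot.read_camera(n);cv2.imwrite(f"pics/{n}0.png",c["pixels"][:,:,::-1]);print(n,c["fovy"],c["cx"],c["cy"],c["distortion"],np.round(c["pose"],3).tolist())
E
```

```text
{'t': np.float64(0.0), 'q': array([-1.412,  0.478,  0.022,  1.556, -0.012,  1.109, -0.083]), 'joint_vel': array([ 0.001, -0.002, -0.001,  0.001, -0.   , -0.   ,  0.001]), 'joint_torque': array([ 0.0000e+00, -5.9646e+01,  1.6080e+00, -2.8121e+01,  1.2000e-02,
        9.0000e-03,  0.0000e+00]), 'eef_pos': array([0.178, 0.651, 0.23 ]), 'tool_rot': array([-0.   ,  0.133,  0.991, -0.001]), 'contact_force': array([-0.631,  0.783, -0.331]), 'torque': array([-0.047, -0.019,  0.013]), 'grasp_force': np.float64(0.0), 'gripper_width': np.float64(0.999)}
top 57.65563515727594 314.0648166601335 238.00275865327697 [-0.07766703  0.          0.          0.          0.        ] [[-0.02, -0.993, 0.118, 0.407], [-1.0, 0.018, -0.016, 0.005], [0.014, -0.118, -0.993, 1.164], [0.0, 0.0, 0.0, 1.0]]
side 54.05010663206301 320.0058533675082 244.22524973255238 [-0.06077215  0.          0.          0.          0.        ] [[-0.992, -0.092, 0.091, 0.449], [-0.129, 0.77, -0.626, 0.663], [-0.012, -0.632, -0.775, 0.966], [0.0, 0.0, 0.0, 1.0]]
```

View pics/top0.png

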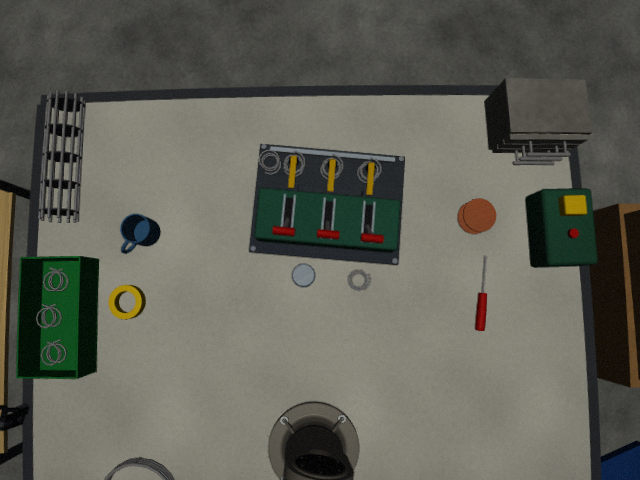

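View pics/side0.png

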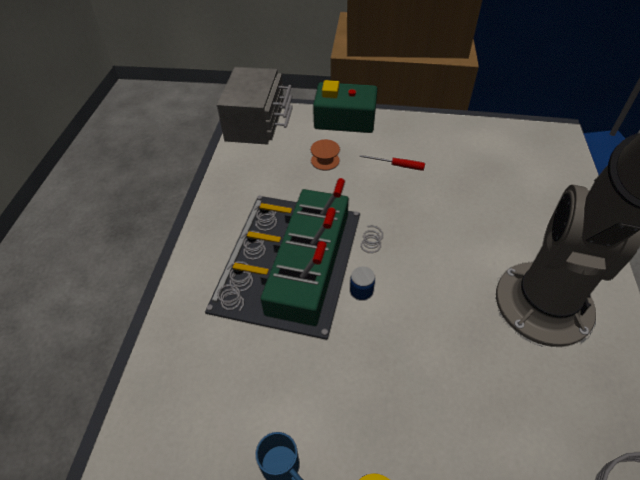

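The top view shows the three red handles at about (283,231), (328,234) and (372,238), all leaning towards the robot. The clip tin is at (303,275) and coil_b at (359,280), both in front of the bank. In the side view the handles are at about (339,187), (329,218) and (320,253).

```bash
cat > h.py <<'E'
from station import bot
import cv2,numpy as np
def ray(c,uv):
    f=240/np.tan(np.radians(c["fovy"])/2);K=np.array([[f,0,c["cx"]],[0,f,c["cy"]],[0,0,1]])
    p=cv2.undistortPoints(np.array(uv,float).reshape(-1,1,2),K,np.array(c["distortion"])).reshape(-1,2)
    d=np.c_[p,np.ones(len(p))]@c["pose"][:3,:3].T
    return c["pose"][:3,3],d
def plane(c,uv,z):
    o,d=ray(c,uv);return o+d*((z-o[2])/d[:,2])[:,None]
def reds(c,roi):
    h=cv2.cvtColor(c["pixels"],cv2.COLOR_RGB2HSV);m=cv2.inRange(h,(0,150,90),(8,255,255))|cv2.inRange(h,(172,150,90),(180,255,255))
    x0,y0,x1,y1=roi;k=np.zeros_like(m);k[y0:y1,x0:x1]=m[y0:y1,x0:x1]
    n,l,s,ct=cv2.connectedComponentsWithStats(k)
    return [(ct[i],s[i]) for i in range(1,n) if s[i][4]>30]
def tri(a,b):
    (o1,d1),(o2,d2)=a,b;d1=d1/np.linalg.norm(d1);d2=d2/np.linalg.norm(d2)
    A=np.c_[d1,-d2];t=np.linalg.lstsq(A,o2-o1,rcond=None)[0];p,q=o1+t[0]*d1,o2+t[1]*d2
    return (p+q)/2,np.linalg.norm(p-q)
def look():
    T,S=bot.read_camera("top"),bot.read_camera("side")
    a=sorted(reds(T,(240,140,420,260)),key=lambda r:r[0][0]);b=sorted(reds(S,(230,150,370,290)),key=lambda r:-r[0][1])
    print([tuple(r[1]) for r in a],[tuple(r[1]) for r in b])
    for i in range(min(len(a),len(b))):
        o,d=ray(T,a[i][0]);o2,d2=ray(S,b[i][0]);p,e=tri((o,d[0]),(o2,d2[0]))
        print("LMR"[i],p.round(4),"gap",round(e,4),"plane.189",plane(T,a[i][0],.189)[0].round(4),plane(S,b[i][0],.189)[0].round(4))
    return T,S
E
python3 - <<'E'
from h import *
T,S=look()
print("base corners",plane(T,[(262,145),(404,157),(398,263),(250,251)],0.005).round(3))
print("tin",plane(T,[(303,275)],.06).round(3),"coilb",plane(T,[(359,280)],.05).round(3),"mug",plane(T,[(137,230)],.085).round(3))
E
```

```text
[(np.int32(273), np.int32(227), np.int32(22), np.int32(8), np.int32(133)), (np.int32(317), np.int32(230), np.int32(22), np.int32(8), np.int32(128)), (np.int32(362), np.int32(234), np.int32(21), np.int32(8), np.int32(129))] [(np.int32(313), np.int32(241), np.int32(13), np.int32(19), np.int32(138)), (np.int32(324), np.int32(208), np.int32(11), np.int32(16), np.int32(114)), (np.int32(334), np.int32(178), np.int32(11), np.int32(15), np.int32(92))]
L [0.5389 0.058  0.1966] gap 0.002 plane.189 [0.541  0.0584 0.189 ] [0.5388 0.0521 0.189 ]
M [ 0.53   -0.0419  0.1961] gap 0.0022 plane.189 [ 0.532  -0.0423  0.189 ] [ 0.5296 -0.0482  0.189 ]
R [ 0.5187 -0.1406  0.1966] gap 0.0027 plane.189 [ 0.521  -0.1418  0.189 ] [ 0.5181 -0.1484  0.189 ]
base corners [[ 0.805  0.125  0.005]
 [ 0.765 -0.267  0.005]
 [ 0.472 -0.237  0.005]
 [ 0.512  0.158  0.005]]
tin [[0.444 0.017 0.06 ]] coilb [[ 0.429 -0.125  0.05 ]] mug [[0.563 0.433 0.085]]
```

The handles triangulate 7 mm above centre, as expected for the visible upper surface. They are 100 mm apart and the bank is yawed about -0.1 rad. Next I close the fingers and go to 50 mm in front of the left handle at z = 0.18.

```bash
python3 -m jog '[[-2,-2.1,0,0],[-4.5,-4.8,0,0],[-7.1,-7.5,0.3,-0.02],[-9.7,-10.3,0.6,-0.04],[-12.3,-13.1,1,-0.06],[-14.9,-15.8,1.4,-0.08],[-17.5,-18.6,1.8,-0.1],[-20.1,-21.4,2.2,-0.12],[-22.7,-24.1,2.6,-0.14],[-25.3,-26.9,3,-0.16],[-27.9,-29.7,3.4,-0.167],[-30.5,-32.4,3.8,-0.167],[-33.1,-35.2,4.2,-0.167],[-35.7,-38,4.6,-0.167],[-38.3,-40.7,5,-0.167],[-41,-43.6,5.1,-0.167],[-43.5,-46.3,5.1,-0.167],[-45,-47.9,5.1,-0.167],[-45.7,-48.5,5.1,-0.167],[-45.7,-48.5,5.1,-0.167]]' 1 30
python3 - <<'E'
from h import *
c=bot.read_camera("wrist");cv2.imwrite("pics/w1.png",c["pixels"][:,:,::-1])
o=bot.get_obs();print(o["t"],o["eef_pos"].round(4),o["tool_rot"].round(3),o["contact_force"].round(2),o["gripper_width"])
E
```

```text
t: 1.87
eef_pos: [0.4918, 0.0608, 0.1804]
tool_rot: [0.0, 0.052, 0.999, -0.0]
contact_force: [0.2, 0.8, 1.1]
gripper_width: 0.001
grasp_force: 0.0
1.9167 [0.4909 0.0628 0.1802] [-0.     0.051  0.999  0.   ] [-0.51  0.53 -0.61] -0.0006679438892713306
```

```bash
python3 -m jog '[[-0.7,0,0,0],[-1.4,0,0,0],[-2,0,0,0],[-2.3,0,0,0],[-2.5,0,0,0],[-2.6,0,0,0],[-2.7,0,0,0],[-2.8,0,0,0],[-2.9,0,0,0],[-3,0,0,0],[-3.1,0,0,0],[-3.2,0,0,0],[-3.3,0,0,0]]'
```

```text
t: 3.0
eef_pos: [0.5223, 0.0596, 0.1801]
tool_rot: [-0.001, 0.05, 0.999, -0.0]
contact_force: [-5.1, -0.2, 4.6]
gripper_width: 0.003
grasp_force: 2.6
```

```bash
python3 -m jog '[[-0.1,0,0,0],[-0.2,0,0,0],[-0.3,0,0,0],[-0.4,0,0,0],[-0.5,0,0,0]]'
```

```text
t: 3.42
eef_pos: [0.5277, 0.059, 0.1802]
tool_rot: [-0.001, 0.05, 0.999, -0.0]
contact_force: [-4.4, 0.0, 3.4]
gripper_width: -0.001
grasp_force: 2.4
```

```bash
python3 -m jog '[[-0.1,0,0,0],[-0.2,0,0,0],[-0.3,0,0,0],[-0.4,0,0,0]]'
```

```text
t: 3.75
eef_pos: [0.531, 0.0587, 0.1801]
tool_rot: [-0.002, 0.05, 0.999, -0.0]
contact_force: [-9.6, 1.5, 7.7]
gripper_width: 0.0
grasp_force: 5.0
```

```bash
python3 -m jog '[[-0.1,0,0,0],[-0.2,0,0,0],[-0.3,0,0,0]]'
```

```text
t: 4.0
eef_pos: [0.5327, 0.0585, 0.1798]
tool_rot: [-0.003, 0.05, 0.999, -0.0]
contact_force: [-13.7, 2.0, 10.9]
gripper_width: -0.0
grasp_force: 7.1
```

```bash
python3 -m jog '[[-0.1,0,0,0],[-0.2,0,0,0]]'
```

```text
t: 4.17
eef_pos: [0.5338, 0.0584, 0.1797]
tool_rot: [-0.004, 0.05, 0.999, -0.0]
contact_force: [-16.6, 2.6, 12.9]
gripper_width: -0.003
grasp_force: 8.6
```

```bash
python3 -m jog '[[-0.1,0,0,0],[-0.2,0,0,0]]'
```

```text
t: 4.33
eef_pos: [0.5349, 0.0583, 0.1795]
tool_rot: [-0.005, 0.05, 0.999, -0.0]
contact_force: [-19.2, 1.7, 12.2]
gripper_width: -0.003
grasp_force: 9.6
```

The left lever moved about 14 mm and then the force rose steadily to 23 N, so it is blocked. I am backing off and going to the middle lever.

```bash
python3 -m jog '[[0.8,0,0,0],[2.2,0,0,0],[3.4,-0.8,0,0],[3.4,-3,0,0],[3.4,-5.5,0,0],[3.4,-8,0,0],[3.2,-9.5,0,0],[2.9,-10,0,0],[2.6,-10,0,0],[2.4,-10,0,0],[2.3,-10,0,0],[2.2,-10,0,0],[2.1,-10,0,0],[2,-10,0,0],[1.9,-10,0,0],[1.8,-10,0,0],[1.7,-10,0,0],[1.6,-10,0,0],[1.5,-10,0,0],[1.4,-10,0,0]]'
```

```text
t: 6.0
eef_pos: [0.5145, -0.04, 0.1801]
tool_rot: [-0.001, 0.05, 0.999, 0.0]
contact_force: [-5.0, 0.2, 4.1]
gripper_width: 0.0
grasp_force: 2.5
```

```bash
python3 -m jog '[[-0.1,0,0,0],[-0.2,0,0,0],[-0.3,0,0,0],[-0.4,0,0,0],[-0.5,0,0,0],[-0.6,0,0,0]]'
```

```text
t: 6.5
eef_pos: [0.5201, -0.0407, 0.18]
tool_rot: [-0.002, 0.05, 0.999, 0.0]
contact_force: [-9.9, 1.1, 6.5]
gripper_width: 0.002
grasp_force: 4.9
```

```bash
python3 -m jog '[[-0.1,0,0,0],[-0.2,0,0,0]]'
```

```text
t: 6.67
eef_pos: [0.5212, -0.0409, 0.1798]
tool_rot: [-0.003, 0.05, 0.999, 0.0]
contact_force: [-13.0, 0.9, 8.6]
gripper_width: -0.002
grasp_force: 6.2
```

The middle lever shows the same steady rise after about 10 mm, so it is blocked too. On to the right lever.

```bash
python3 -m jog '[[0.8,0,0,0],[2,0,0,0],[2.8,-0.8,0,0],[2.8,-3,0,0],[2.8,-5.5,0,0],[2.8,-8,0,0],[2.6,-9.5,0,0],[2.3,-10,0,0],[2,-10,0,0],[1.8,-10,0,0],[1.7,-10,0,0],[1.6,-10,0,0],[1.5,-10,0,0],[1.4,-10,0,0],[1.3,-10,0,0],[1.2,-10,0,0],[1.1,-10,0,0],[1,-10,0,0],[0.9,-10,0,0],[0.8,-10,0,0]]'
```

```text
t: 8.33
eef_pos: [0.5046, -0.1392, 0.18]
tool_rot: [-0.001, 0.05, 0.999, 0.0]
contact_force: [-4.3, 1.3, 4.6]
gripper_width: -0.004
grasp_force: 2.5
```

```bash
python3 -m jog '[[-0.1,0,0,0],[-0.2,0,0,0],[-0.3,0,0,0],[-0.4,0,0,0],[-0.5,0,0,0],[-0.6,0,0,0]]'
```

```text
t: 8.83
eef_pos: [0.5119, -0.1403, 0.1803]
tool_rot: [-0.0, 0.05, 0.999, 0.0]
contact_force: [-5.1, 0.3, 2.6]
gripper_width: 0.001
grasp_force: 2.2
```

The force stays at 5 N here, so the right lever looks free. I'll keep pushing and check the force as I go.

```bash
python3 -m jog '[[-0.1,0,0,0],[-0.2,0,0,0],[-0.3,0,0,0],[-0.4,0,0,0],[-0.5,0,0,0],[-0.6,0,0,0]]'
```

```text
t: 9.33
eef_pos: [0.5179, -0.1409, 0.1803]
tool_rot: [0.0, 0.05, 0.999, -0.0]
contact_force: [-3.8, -0.6, 2.7]
gripper_width: -0.001
grasp_force: 2.1
```

```bash
python3 -m jog '[[-0.1,0,0,0],[-0.2,0,0,0],[-0.3,0,0,0],[-0.4,0,0,0],[-0.5,0,0,0],[-0.6,0,0,0],[-0.7,0,0,0],[-0.8,0,0,0]]'
```

```text
t: 10.0
eef_pos: [0.5258, -0.1417, 0.1803]
tool_rot: [0.0, 0.05, 0.999, 0.0]
contact_force: [-3.4, 0.5, 3.9]
gripper_width: -0.003
grasp_force: 1.9
```

```bash
python3 -m jog '[[-0.1,0,0,0],[-0.25,0,0,0],[-0.4,0,0,0],[-0.6,0,0,0],[-0.8,0,0,0],[-1,0,0,0],[-1.2,0,0,0],[-1.4,0,0,0],[-1.6,0,0,0],[-1.8,0,0,0],[-2,0,0,0],[-2.2,0,0,0],[-2.4,0,0,0],[-2.6,0,0,0],[-2.8,0,0,0],[-3,0,0,0],[-3.2,0,0,0],[-3.4,0,0,0],[-3.6,0,0,0],[-3.8,0,0,0]]'
```

```text
t: 11.67
eef_pos: [0.5639, -0.1457, 0.1803]
tool_rot: [0.0, 0.05, 0.999, -0.0]
contact_force: [-3.2, -0.9, 0.8]
gripper_width: -0.001
grasp_force: 1.5
```

```bash
python3 -m jog '[[-0.2,0,0,0],[-0.4,0,0,0],[-0.6,0,0,0],[-0.8,0,0,0],[-1,0,0,0],[-1.2,0,0,0],[-1.4,0,0,0],[-1.6,0,0,0],[-1.8,0,0,0],[-2,0,0,0],[-2.2,0,0,0],[-2.4,0,0,0],[-2.6,0,0,0],[-2.8,0,0,0],[-3,0,0,0],[-3.1,0,0,0],[-3.2,0,0,0],[-3.3,0,0,0],[-3.4,0,0,0],[-3.5,0,0,0]]'
```

```text
t: 13.33
eef_pos: [0.5983, -0.149, 0.1803]
tool_rot: [-0.0, 0.05, 0.999, 0.0]
contact_force: [-4.2, 0.8, -2.8]
gripper_width: -0.002
grasp_force: 2.0
```

```bash
python3 -m jog '[[-0.1,0,0,0],[-0.2,0,0,0],[-0.3,0,0,0],[-0.4,0,0,0],[-0.5,0,0,0],[-0.6,0,0,0]]'
```

```text
t: 13.83
eef_pos: [0.6043, -0.1497, 0.1802]
tool_rot: [-0.0, 0.05, 0.999, -0.0]
contact_force: [-4.6, 0.9, -3.9]
gripper_width: -0.002
grasp_force: 2.2
```

```bash
python3 -m jog '[[-0.1,0,0,0],[-0.2,0,0,0],[-0.3,0,0,0],[-0.4,0,0,0]]'
```

```text
t: 14.17
eef_pos: [0.605, -0.1497, 0.18]
tool_rot: [-0.004, 0.05, 0.999, 0.001]
contact_force: [-17.8, 2.4, 7.0]
gripper_width: -0.0
grasp_force: 9.1
```

The right lever is on its end stop. I am retreating to in front of the middle lever and then checking with the cameras.

```bash
python3 -m jog '[[0.5,0,0,0],[1.5,0,0,0],[3.5,0,0,0],[6,0,0,0],[8.5,0,0,0],[10.7,0,0,0],[11.6,0.6,0,0],[11.6,2.5,0,0],[11.6,5,0,0],[11.6,7.5,0,0],[11.4,9.3,0,0],[11.1,10,0,0],[10.8,10,0,0],[10.6,10,0,0],[10.5,10,0,0]]'
python3 - <<'E'
from h import *
look()
E
```

```text
t: 15.42
eef_pos: [0.5145, -0.0415, 0.1805]
tool_rot: [0.001, 0.051, 0.999, -0.0]
contact_force: [0.0, 0.4, 0.5]
gripper_width: -0.004
grasp_force: 0.0
[(np.int32(273), np.int32(221), np.int32(22), np.int32(9), np.int32(143)), (np.int32(365), np.int32(187), np.int32(22), np.int32(9), np.int32(118))] [(np.int32(308), np.int32(239), np.int32(12), np.int32(19), np.int32(143)), (np.int32(319), np.int32(206), np.int32(9), np.int32(17), np.int32(80)), (np.int32(290), np.int32(172), np.int32(11), np.int32(14), np.int32(86))]
L [0.5506 0.057  0.2005] gap 0.0017 plane.189 [0.5532 0.0576 0.189 ] [0.5513 0.048  0.189 ]
M [ 0.6039 -0.1652  0.0791] gap 0.0974 plane.189 [ 0.6284 -0.1557  0.189 ] [ 0.5424 -0.0473  0.189 ]
```

By the top view the right handle moved 108 mm against the expected 109, so it is fully over. Now the middle lever.

```bash
python3 -m jog '[[-0.2,0,0,0],[-0.3,0,0,0],[-0.4,0,0,0],[-0.5,0,0,0],[-0.6,0,0,0],[-0.7,0,0,0],[-0.8,0,0,0],[-0.9,0,0,0],[-1,0,0,0]]'
```

```text
t: 16.27
eef_pos: [0.5234, -0.041, 0.1803]
tool_rot: [-0.0, 0.05, 0.999, 0.0]
contact_force: [-4.8, 0.6, 2.9]
gripper_width: -0.002
grasp_force: 2.2
```

```bash
python3 -m jog '[[-0.1,0,0,0],[-0.2,0,0,0],[-0.3,0,0,0],[-0.4,0,0,0]]'
```

```text
t: 16.6
eef_pos: [0.5278, -0.0414, 0.1803]
tool_rot: [0.0, 0.05, 0.999, 0.0]
contact_force: [-4.7, -0.2, 2.7]
gripper_width: 0.006
grasp_force: 2.1
```

```bash
python3 -m jog '[[-0.1,0,0,0],[-0.2,0,0,0],[-0.3,0,0,0],[-0.4,0,0,0],[-0.5,0,0,0],[-0.6,0,0,0],[-0.7,0,0,0],[-0.8,0,0,0],[-0.9,0,0,0],[-1,0,0,0]]'
```

```text
t: 17.43
eef_pos: [0.5378, -0.0424, 0.1803]
tool_rot: [0.0, 0.05, 0.999, 0.0]
contact_force: [-2.5, 1.1, 3.1]
gripper_width: 0.002
grasp_force: 1.9
```

```bash
python3 -m jog '[[-0.2,0,0,0],[-0.4,0,0,0],[-0.6,0,0,0],[-0.8,0,0,0],[-1,0,0,0],[-1.2,0,0,0],[-1.4,0,0,0],[-1.6,0,0,0],[-1.8,0,0,0],[-2,0,0,0],[-2.2,0,0,0],[-2.4,0,0,0],[-2.6,0,0,0],[-2.8,0,0,0],[-3,0,0,0],[-3.2,0,0,0],[-3.4,0,0,0],[-3.6,0,0,0],[-3.8,0,0,0],[-4,0,0,0]]'
```

```text
t: 19.1
eef_pos: [0.5777, -0.0465, 0.1802]
tool_rot: [0.0, 0.05, 0.999, -0.0]
contact_force: [-3.8, -0.8, 1.3]
gripper_width: -0.001
grasp_force: 1.5
```

```bash
python3 -m jog '[[-0.2,0,0,0],[-0.4,0,0,0],[-0.6,0,0,0],[-0.8,0,0,0],[-1,0,0,0],[-1.2,0,0,0],[-1.4,0,0,0],[-1.6,0,0,0],[-1.8,0,0,0],[-2,0,0,0],[-2.2,0,0,0],[-2.4,0,0,0],[-2.6,0,0,0],[-2.8,0,0,0],[-2.9,0,0,0],[-3,0,0,0],[-3.1,0,0,0],[-3.2,0,0,0],[-3.3,0,0,0],[-3.4,0,0,0]]'
```

```text
t: 20.77
eef_pos: [0.6113, -0.0498, 0.1803]
tool_rot: [-0.0, 0.05, 0.999, -0.0]
contact_force: [-4.3, 1.2, -2.5]
gripper_width: -0.0
grasp_force: 2.1
```

```bash
python3 -m jog '[[-0.1,0,0,0],[-0.2,0,0,0],[-0.3,0,0,0],[-0.4,0,0,0]]'
```

```text
t: 21.1
eef_pos: [0.6153, -0.0502, 0.1802]
tool_rot: [-0.0, 0.05, 0.999, -0.0]
contact_force: [-4.5, 1.3, -3.1]
gripper_width: 0.001
grasp_force: 2.2
```

```bash
python3 -m jog '[[-0.1,0,0,0],[-0.2,0,0,0]]'
```

```text
t: 21.27
eef_pos: [0.6158, -0.0502, 0.1801]
tool_rot: [-0.002, 0.05, 0.999, 0.0]
contact_force: [-12.1, 1.7, 2.6]
gripper_width: 0.002
grasp_force: 6.1
```

```bash
python3 -m jog '[[-0.1,0,0,0],[0.5,0,0,0],[1.5,0,0,0],[3.5,0,0,0],[6,0,0,0],[8.5,0,0,0],[10.7,0,0,0],[11.6,0.6,0,0],[11.6,2.5,0,0],[11.6,5,0,0],[11.6,7.5,0,0],[11.4,9.3,0,0],[11.1,10,0,0],[10.8,10,0,0],[10.6,10,0,0],[10.4,10,0,0],[10.2,10,0,0],[10,10,0,0],[9.9,10,0,0],[9.8,10,0,0]]'
```

```text
t: 22.93
eef_pos: [0.5298, 0.0584, 0.1803]
tool_rot: [-0.0, 0.05, 0.999, -0.0]
contact_force: [-0.2, 0.5, 0.7]
gripper_width: -0.002
grasp_force: 0.3
```

```bash
python3 -m jog '[[-0.1,0,0,0],[-0.2,0,0,0],[-0.3,0,0,0],[-0.4,0,0,0],[-0.5,0,0,0]]'
```

```text
t: 23.35
eef_pos: [0.5344, 0.0584, 0.1802]
tool_rot: [-0.0, 0.05, 0.999, 0.0]
contact_force: [-4.6, 0.1, 3.4]
gripper_width: 0.001
grasp_force: 2.2
```

The left lever is free now: 4.6 N where it read 19 N before.

```bash
python3 -m jog '[[-0.1,0,0,0],[-0.2,0,0,0],[-0.3,0,0,0],[-0.4,0,0,0],[-0.5,0,0,0],[-0.6,0,0,0]]'
```

```text
t: 23.85
eef_pos: [0.5408, 0.0579, 0.1803]
tool_rot: [0.0, 0.05, 0.999, 0.0]
contact_force: [-3.4, 0.2, 3.2]
gripper_width: 0.0
grasp_force: 2.1
```

```bash
python3 -m jog '[[-0.2,0,0,0],[-0.4,0,0,0],[-0.6,0,0,0],[-0.8,0,0,0],[-1,0,0,0],[-1.2,0,0,0],[-1.4,0,0,0],[-1.6,0,0,0],[-1.8,0,0,0],[-2,0,0,0],[-2.2,0,0,0],[-2.4,0,0,0],[-2.6,0,0,0],[-2.8,0,0,0],[-3,0,0,0],[-3.2,0,0,0],[-3.4,0,0,0],[-3.6,0,0,0],[-3.8,0,0,0],[-4,0,0,0]]'
```

```text
t: 25.52
eef_pos: [0.5807, 0.0537, 0.1803]
tool_rot: [0.0, 0.05, 0.999, -0.0]
contact_force: [-2.8, -0.3, 1.5]
gripper_width: -0.001
grasp_force: 1.5
```

```bash
python3 -m jog '[[-0.2,0,0,0],[-0.4,0,0,0],[-0.6,0,0,0],[-0.8,0,0,0],[-1,0,0,0],[-1.2,0,0,0],[-1.4,0,0,0],[-1.6,0,0,0],[-1.8,0,0,0],[-2,0,0,0],[-2.2,0,0,0],[-2.4,0,0,0],[-2.6,0,0,0],[-2.8,0,0,0],[-3,0,0,0],[-3.2,0,0,0],[-3.4,0,0,0],[-3.6,0,0,0],[-3.7,0,0,0],[-3.8,0,0,0]]'
```

```text
t: 27.18
eef_pos: [0.6184, 0.0501, 0.1802]
tool_rot: [-0.0, 0.05, 0.999, 0.0]
contact_force: [-2.7, 0.4, -2.7]
gripper_width: -0.002
grasp_force: 1.8
```

```bash
python3 -m jog '[[-0.1,0,0,0],[-0.2,0,0,0],[-0.3,0,0,0],[-0.4,0,0,0],[-0.5,0,0,0],[-0.6,0,0,0],[-0.7,0,0,0]]'
```

```text
t: 27.77
eef_pos: [0.6252, 0.0493, 0.1802]
tool_rot: [-0.0, 0.05, 0.999, -0.0]
contact_force: [-3.6, 0.6, -2.2]
gripper_width: 0.002
grasp_force: 1.9
```

```bash
python3 -m jog '[[-0.1,0,0,0],[-0.2,0,0,0]]'
```

```text
t: 27.93
eef_pos: [0.6266, 0.0492, 0.1802]
tool_rot: [-0.001, 0.05, 0.999, 0.0]
contact_force: [-8.8, 1.0, 0.7]
gripper_width: 0.003
grasp_force: 4.3
```

Force is rising at the stop. One more millimetre, then I back well clear and look.

```bash
python3 -m jog '[[-0.1,0,0,0],[-0.2,0,0,0],[0.4,0,0,0],[1.5,0,0,0],[3.5,0,0,0],[6,0,0,0],[8.5,0,-1,0],[11,0,-3,0],[13,1,-5,0],[14,3.5,-6,0],[14,7,-6,0],[14,10,-6,0],[14,13,-6,0],[14,15,-6,0],[14,15,-6,0],[14,15,-6,0],[14,15,-6,0]]'
python3 - <<'E'
from h import *
T,S=look()
cv2.imwrite("pics/end.png",np.vstack([T["pixels"][130:300,200:520,::-1],S["pixels"][150:340,150:470,::-1]]))
E
```

```text
t: 29.35
eef_pos: [0.504, 0.2116, 0.241]
tool_rot: [0.001, 0.05, 0.999, 0.0]
contact_force: [-1.2, -1.1, -0.6]
gripper_width: 0.002
grasp_force: 0.0
[(np.int32(277), np.int32(180), np.int32(22), np.int32(8), np.int32(138)), (np.int32(321), np.int32(183), np.int32(22), np.int32(9), np.int32(140)), (np.int32(365), np.int32(187), np.int32(22), np.int32(9), np.int32(140))] [(np.int32(263), np.int32(232), np.int32(14), np.int32(19), np.int32(138)), (np.int32(277), np.int32(201), np.int32(13), np.int32(16), np.int32(115)), (np.int32(290), np.int32(174), np.int32(8), np.int32(12), np.int32(59))]
L [0.6466 0.0461 0.1957] gap 0.0022 plane.189 [0.6494 0.0464 0.189 ] [0.6472 0.0409 0.189 ]
M [ 0.6361 -0.0534  0.195 ] gap 0.0023 plane.189 [ 0.6387 -0.0537  0.189 ] [ 0.6363 -0.0587  0.189 ]
R [ 0.628  -0.1539  0.1868] gap 0.0011 plane.189 [ 0.6281 -0.1536  0.189 ] [ 0.6269 -0.1516  0.189 ]
```

View pics/end.png

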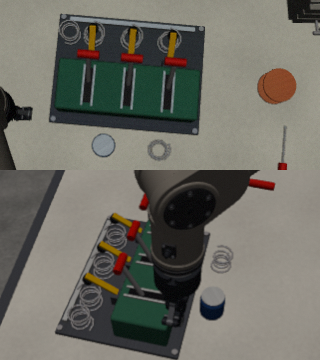

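All three handles, at crop positions (88,54), (132,58) and (176,62), stand over on the spring side. The tin, loose coils, screwdriver and spool are where they were, and the arm is clear. Measured travel is 109, 107 and 108 mm, with even end-stop spacing. Handing in.

```bash
python3 -c "
from station import bot
print(bot.hand_in())"
```

```text
the job is handed in; nothing more can be done
None
```

All three levers are thrown fully over, in the order right, middle, left, and handed in at about 29 s; the highest lever load I read was about 23 N (limit 25 N), on the left lever while it was still blocked, and the arm was clear of everything.

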